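# Find the rough stone slab by feel and slide it into the cold frame

### The job

Three stone slabs with wooden grips look alike, but one is rough-sawn underneath and two are polished. Before lifting any of them, drag each one a hand's breadth across the pavers to feel which is the rough one, then slide that one fully home, long way in, into the slot at the front of the cold frame under its propped glass lid. Leave the other two lying flat on the pavers clear of the slot, do not knock the lid, and leave everything else where it stands.

Things in the scene. Friction and masses are not known exactly. Their poses are not given: they have to be found in the camera images.
- slab_a: One of three look-alike slabs: pale stone, 110 (x) x 84 (y) x 20 mm, 0.45-0.6 kg, lying flat. On its middle a wooden rib to hold: 50 mm long (x), 16 mm thick (y), 20 to 72 mm above the pavers. Origin: centre of underside; z up, x away from the robot. Underside of one is rough (about 4-6 N to drag), of two polished (under 1 N); neither name nor place tells which.
- slab_b: One of three look-alike slabs: pale stone, 110 (x) x 84 (y) x 20 mm, 0.45-0.6 kg, lying flat. On its middle a wooden rib to hold: 50 mm long (x), 16 mm thick (y), 20 to 72 mm above the pavers. Origin: centre of underside; z up, x away from the robot. Underside of one is rough (about 4-6 N to drag), of two polished (under 1 N); neither name nor place tells which.
- slab_c: One of three look-alike slabs: pale stone, 110 (x) x 84 (y) x 20 mm, 0.45-0.6 kg, lying flat. On its middle a wooden rib to hold: 50 mm long (x), 16 mm thick (y), 20 to 72 mm above the pavers. Origin: centre of underside; z up, x away from the robot. Underside of one is rough (about 4-6 N to drag), of two polished (under 1 N); neither name nor place tells which.
- slot_mouth (a point): Middle of the mouth of the slot in the wooden cold frame (fixed), on the pavers; x points level into the slot, z up, y across. 88 mm wide between rails running 110 mm to a stop; the floor is the pavers. Cheeks flare to about 104 mm, 27 mm out in front. Home, a slab's nose meets the stop, its rear edge is flush with the mouth, its centre 55 mm inside.
- slot_stop (a point): Middle of the stop at the slot's inner end, on the pavers, 110 mm in; axes as slot_mouth. The stop is the frame's front board, 65 mm high, 280 mm wide. Along each side of the slot a lip overhangs by 20 mm, underside 23 mm, top 28 mm above the pavers; the 48 mm gap between the lips is open above for the slab's rib and fingertips.
- lid_edge (a point): Middle of the front edge of the glass lid's underside, fixed 255 mm above the pavers, 20 mm in from above the slot's mouth; axes as slot_mouth. The lid hangs over nearly the whole slot, so a tool at the home slab must lean back (25 to 50 degrees), its upper end out from under the lid towards -x.
- lid: The cold frame's glass lid, fixed, propped open: 274 mm wide (y), 12 mm thick; from its front edge (see lid_edge) it slopes down along x to a hinge 295 mm inside the mouth, 115 mm high. This origin and axes are those of slot_mouth. A steel prop stands at y = -133 mm.
- planters: Bystander: stack of three green plastic planters, 120 mm across, 148 mm high; origin centre of the foot.
- mister: Bystander: stainless mister bottle, 70 mm across, 165 mm high; origin centre of the foot.
- saucer: Bystander: white ceramic saucer, 90 mm across, 16 mm high; origin centre of the foot.
- pot: Bystander: small terracotta pot, 60 mm across, 55 mm high; origin centre of the foot.
- stakes: Bystander: tied bundle of bamboo stakes lying along its x, 260 mm long, 38 mm wide, 25 mm high; origin centre of the underside.
- brush: Bystander: hand brush lying along its x, about 200 mm long; origin centre of the underside.
Things that resemble listed ones, but are neither listed nor needed, are in the scene too. What is shaped like the slab_b but orange or red is not meant.

How it is judged:
By the outcome, as a careful person would: the job done as asked, in the order asked, and still so for the second after the job is handed in, with the robot touching nothing.
It also fails if it takes over 72 s, if anything falls off the work surface, if the arm or the gripper's body presses on something with over 40 N, if the wrist force passes 120 N, or if a joint passes its speed limit or range.

### The arm

A 6-joint arm with a two-finger parallel gripper is mounted at the origin on the work surface. World frame = base frame: x ahead of the robot, y to its left, z up, the work surface at z = 0. Lengths are in m, angles in rad, forces in N, time in s.
With the tool pointing down it reaches from about 0.375 to 0.975 m from the base axis. Payload 3.8 kg.
Tool frame: the origin (TCP) lies at the very end of the fingers, on their centre line; the grasp point (between the pads) lies 19 mm behind it; z points along the fingers, y is the line along which they close (so a half turn about z gives the same grasp; the last joint's range is limited). The gripper opens to 85 mm and grips with 20 to 120 N. Pads are 22 mm wide; open, the fingers measure 114 mm over their backs; the gripper's body (76 mm by 85 mm) begins 54 mm behind the grasp point. The pads swing forward as they close: fully open they stand 13 mm farther back than shut.
Start: joints at [-1.245, 0.264, 1.604, -0, 1.274, -0.037], TCP at [0.24, -0.631, 0.231] pointing down, gripper open.
Joint ranges: [-2.63, 2.63], [-0.94, 2.18], [0.31, 2.57], [-1.31, 4.45], [0, 2.66], [-2.55, 2.55]. Speed limits (rad/s): [2.57, 2.57, 3.14, 3.14, 3.14, 3.14].

### API

Orientations are given as [roll, pitch, yaw] about the fixed x, y, z axes, in that order (R = Rz(yaw) Ry(pitch) Rx(roll)).
In Python, from rig import manip gives the robot as it stands.
- The arm moves only by the tool play_rows, never from a script. Its argument "motion" is one flat list of numbers, 4 for each row, row after row: the shift along the tool's x, y, z in mm, then the turn about the tool's z in degrees. In form: [x, y, z, twist, x, y, z, twist, ...]. A call has 1 to 5 rows; each row shifts and turns the commanded pose from where the row before left it, along the tool's axes as they then stand; what a row does not reach is not made up. A row lasts 1/12 s, in which the tool goes at most 41.7 mm and 7.16 degrees, less where a joint would pass 70% of its speed; a pose out of reach is approached as far as the arm can. A call with a gripper value outside its range is refused whole. "grip" is the closure in counts, from 0 (fully open) to 255 (shut), set as the call begins (left out, the last holds). The fingers move at their own pace and stop on an object; "grip_force" is the grip in N (left out, the last holds). Time passes only in rows, so rows that do not move let the fingers close. It gives the time, the measured TCP pose, the force, the opening and the grip force at its end, in the units of the state.
- manip.observe(): the state, without advancing time (a new reading comes with each control period).
- manip.read_camera(name): name is "side" or "top" or "wrist"; returns the picture (400x640x3 uint8, blue, green, red); there is no depth.
- manip.get_calibration(name): a dict with "K" (3x3 intrinsics, pixels), "origin" and "orientation" of the camera in the world; the wrist camera has in their place "T_tool_cam" (4x4, takes a point from camera to tool coordinates, whose origin is the TCP and whose axes are the flange's). Camera axes: x right, y up, looking along -z (the intrinsics and any distortion apply to the point x, -y, -z); pixel columns grow to the right and rows downward; lengths in m; the calibration is good to about 2 mm. A picture is of the moment at which its call begins: read the wrist's pose just before it. get_calibration takes no time and is no camera call.
- manip.close_job(): hands the job in; it is judged then, once.
Trained networks look in the newest picture that a camera, given by its name, has taken for a name from the list of things; names that differ only in an ending like _2 or _b are one class to them, and where a whole thing is asked for, a point or a joint stands for the part that bears it (a point fixed in the world has none). Each returns a list of dicts, best first, with "score" (0 to 1); they miss things now and then, are a little off and sometimes report something else, mostly with a low value. They report only what shows in the picture. A call takes as long as a camera call. They do not tell look-alikes from the thing itself.
- manip.search_frame(camera, target): "extent" ([left, top, right, bottom] in pixels, round what is visible of it).
The state is a dict: "t": time; "joint_pos": joint angles; "qd": joint speeds; "effort": joint torques, N m; "tool_pos": TCP position; "tool_rot": TCP orientation; "wrist_force": force on the tool from outside, world axes, zero at the start; "ft_torque": the same for the moment, N m; "grip_width": opening from 0.0 (shut) to 1.0 (fully open); "gripper_force": force on a finger pad.
Only numpy, scipy, OpenCV 4.12 (cv2) and the standard library are available. Lean on these libraries where they do the work, as an engineer would, in place of code of your own. Each camera call takes 0.05 s, during which the arm holds its last target. There are 200 camera calls.

## Working session

There is one attempt and no reset: what is moved stays moved. The work goes in short steps, Python scripts to look and compute and a tool call to move; the robot and the scene stay as the last step left them, time stands still between calls to the robot, and variables do not carry over. Pictures are saved under pics/ and viewed, at most 10 in all, crops included, and the job is handed in when it is done.

Besides the shell and the picture viewer there is one more tool, called after "Call:" by a JSON object that holds its "api" and its "payload", one argument or row to a line. play_rows: Moves the arm, as the interface text tells. Its arguments: {"type":"object","properties":{"motion":{"type":"array"},"grip":{"type":"number"},"grip_force":{"type":"number"}},"required":["motion"]}

```bash
ls; mkdir -p pics; python3 - <<'E'
from rig import manip
import cv2
print(manip.observe())
for c in ("top","side"):
    im=manip.read_camera(c); cv2.imwrite(f"pics/{c}0.png",im)
    k=manip.get_calibration(c); print(c,k)
    for n in ("slab_a","slot_mouth","lid","planters","mister","saucer","pot","stakes","brush"):
        try: print(n,[( [round(v) for v in d["extent"]],round(d["score"],2)) for d in manip.search_frame(c,n)][:6])
        except Exception as e: print(n,e)
print(manip.get_calibration("wrist"))
E
```

```text
pics
{'t': 0.0, 'joint_pos': array([-1.24489679e+00,  2.64738119e-01,  1.60539087e+00,  3.52455156e-05,
        1.27371672e+00, -3.68937953e-02]), 'qd': array([ 1.38706731e-03, -1.35583266e-03, -1.78936351e-03,  5.41547901e-04,
        1.09385625e-03,  9.66371472e-05]), 'effort': array([-8.51816844e-05, -5.15118599e+01, -3.67314684e+01, -2.92729128e-04,
        1.27630393e-02, -1.47911123e-05]), 'tool_pos': array([ 0.23932339, -0.63035274,  0.22996306]), 'tool_rot': array([-3.13934237e+00, -1.16760456e-04,  3.62782847e-01]), 'wrist_force': array([-0.08062756, -0.1507465 ,  0.08550501]), 'ft_torque': array([-0.0256183 , -0.01166972, -0.01850789]), 'gripper_force': 0.0, 'grip_width': 0.998270339330266}
top {'K': array([[368.05203536,   0.        , 319.9498415 ],
       [  0.        , 368.05203536, 198.18325606],
       [  0.        ,   0.        ,   1.        ]]), 'origin': array([0.19640661, 0.03487408, 1.59446914]), 'orientation': array([ 2.09098372e-01,  1.07490570e-03, -1.57651120e+00])}
slab_a [([231, 194, 253, 224], 0.9), ([248, 248, 275, 271], 0.86), ([254, 164, 280, 190], 0.84)
[... 1166 characters left out ...]
, 142], 0.72)]
pot [([290, 261, 312, 283], 0.6)]
stakes [([377, 127, 395, 140], 0.49), ([290, 260, 308, 279], 0.47)]
brush [([298, 105, 383, 137], 0.61), ([413, 156, 434, 163], 0.56)]
{'K': array([[281.34926427,   0.        , 318.3319017 ],
       [  0.        , 281.34926427, 193.48627365],
       [  0.        ,   0.        ,   1.        ]]), 'T_tool_cam': array([[-3.74063137e-06,  9.64261422e-01,  2.64952655e-01,
         6.77298020e-02],
       [ 9.99999415e-01,  2.90289131e-04, -1.04235220e-03,
        -8.18136566e-04],
       [-1.08201289e-03,  2.64952496e-01, -9.64260859e-01,
        -1.42702867e-01],
       [ 0.00000000e+00,  0.00000000e+00,  0.00000000e+00,
         1.00000000e+00]])}
```

```bash
python3 - <<'E'
import cv2
a=cv2.imread("pics/top0.png")[100:290,165:475]; cv2.imwrite("pics/topc.png",cv2.resize(a,(775,475),interpolation=cv2.INTER_CUBIC))
a=cv2.imread("pics/side0.png")[95:395,155:445]; cv2.imwrite("pics/sidec.png",cv2.resize(a,(580,600),interpolation=cv2.INTER_CUBIC))
E
```

```text
(no output)
```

View pics/topc.png

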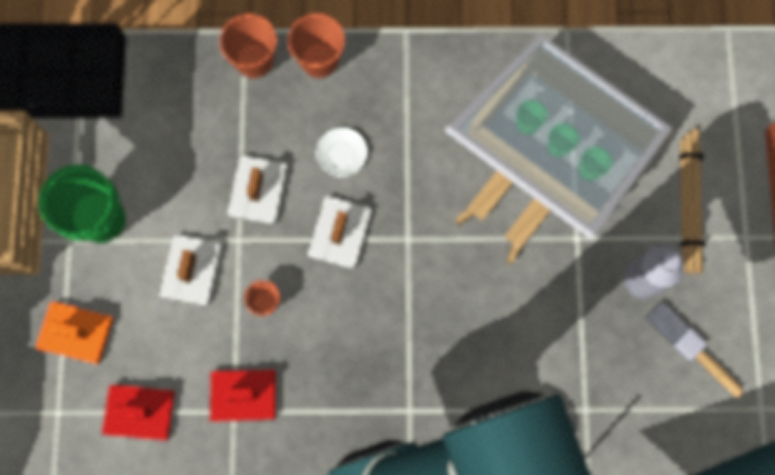

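View pics/sidec.png

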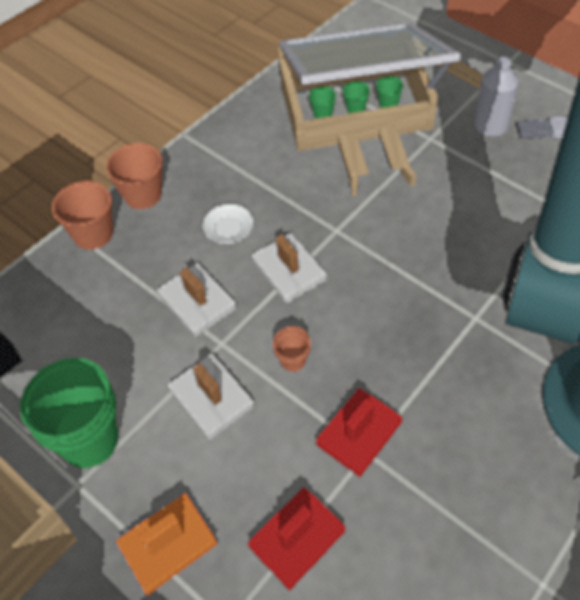

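```bash
cat > h.py <<'E'
from rig import manip
import numpy as np, cv2
from scipy.spatial.transform import Rotation as Rt
def cam(c,st=None):
    k=manip.get_calibration(c)
    if c=="wrist":
        T=np.eye(4);T[:3,:3]=Rt.from_euler("xyz",st["tool_rot"]).as_matrix();T[:3,3]=st["tool_pos"]
        T=T@k["T_tool_cam"]; return k["K"],T[:3,:3],T[:3,3]
    return k["K"],Rt.from_euler("xyz",k["orientation"]).as_matrix(),np.array(k["origin"])
def onplane(C,px,z):
    K,R,o=C; px=np.atleast_2d(px).astype(float)
    d=np.c_[(px[:,0]-K[0,2])/K[0,0],-(px[:,1]-K[1,2])/K[1,1],-np.ones(len(px))]@R.T
    return o+d*((z-o[2])/d[:,2])[:,None]
def proj(C,P):
    K,R,o=C; q=(np.atleast_2d(P)-o)@R
    return np.c_[K[0,0]*q[:,0]/-q[:,2]+K[0,2],K[1,1]*-q[:,1]/-q[:,2]+K[1,2]]
def slot_pts(P,p):
    x,y,a=p; P=np.atleast_2d(P); c,s=np.cos(a),np.sin(a)
    return np.c_[x+c*P[:,0]-s*P[:,1],y+s*P[:,0]+c*P[:,1],P[:,2]]
E
python3 - <<'E'
from h import *
for c in ("top","side"):
    im=cv2.imread(f"pics/{c}0.png"); C=cam(c)
    hsv=cv2.cvtColor(im,cv2.COLOR_BGR2HSV)
    m=((hsv[...,1]<40)&(hsv[...,2]>185)).astype(np.uint8)
    m=cv2.morphologyEx(m,cv2.MORPH_CLOSE,np.ones((5,5)))
    for ct in cv2.findContours(m,0,2)[0]:
        if cv2.contourArea(ct)<200: continue
        w=onplane(C,ct[:,0,:],0.02)[:,:2].astype(np.float32)
        r=cv2.minAreaRect(w*1000); print(c,np.round(r[0]),np.round(r[1]),round(r[2],1))
t=onplane(cam("top"),[[165+465/2.5,100+220/2.5],[165+513/2.5,100+258/2.5]],0.025);print("tips",t)
t=onplane(cam("top"),[[165+448/2.5,100+130/2.5],[165+595/2.5,100+235/2.5]],0.255);print("lid",t)
a=cv2.imread("pics/top0.png")[105:215,335:440]; b=cv2.imread("pics/side0.png")[100:200,285:390]
a=cv2.resize(a,None,fx=3.8,fy=3.8,interpolation=cv2.INTER_CUBIC);b=cv2.resize(b,None,fx=3.8,fy=3.8,interpolation=cv2.INTER_CUBIC)
o=np.zeros((418,800,3),np.uint8);o[:,:399]=a;o[:380,400:799]=b;cv2.imwrite("pics/slot.png",o)
for c,n in (("top","pot"),("top","saucer")):
    d=manip.search_frame(c,n)[0]["extent"];print(n,onplane(cam(c),[[(d[0]+d[2])/2,(d[1]+d[3])/2]],.02))
E
```

```text
top [500. 429.] [180. 112.] 79.5
top [531. 184.] [383. 256.] 3.7
top [705. 117.] [88. 84.] 43.9
side [490. 381.] [ 80. 107.] 78.9
side [635. 270.] [ 79. 107.] 81.2
side [556. 123.] [ 80. 111.] 73.5
side [707. 114.] [80. 73.] 12.7
side [1720.  -89.] [253. 433.] 86.1
tips [[ 0.57428573 -0.10174161  0.025     ]
 [ 0.50586673 -0.18359775  0.025     ]]
lid [[ 0.66052874 -0.05902111  0.255     ]
 [ 0.49474964 -0.27504495  0.255     ]]
pot [[0.44160728 0.2567156  0.02      ]]
saucer [[0.69554538 0.12147449 0.02      ]]
```

View pics/slot.png

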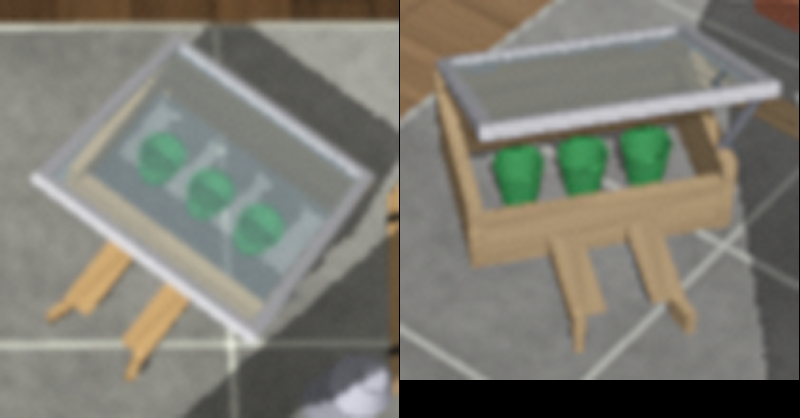

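```bash
python3 - <<'E'
from h import *
from scipy.optimize import least_squares
Ct,Cs=cam("top"),cam("side")
S=lambda u,v:(285+(u-400)/3.8,100+v/3.8); T=lambda u,v:(335+u/3.8,105+v/3.8)
obs=[(Cs,S(473,262),(110,140,0)),(Cs,S(472,215),(110,140,65)),(Cs,S(728,222),(110,-140,0)),(Cs,S(730,178),(110,-140,65)),
(Cs,S(580,237),(110,24,28)),(Cs,S(604,312),(0,24,28)),(Cs,S(628,228),(110,-24,28)),(Cs,S(655,300),(0,-24,28)),
(Cs,S(484,136),(20,137,255)),(Cs,S(779,92),(20,-137,255)),(Ct,T(33,180),(20,137,260)),(Ct,T(258,344),(20,-137,260)),
(Ct,T(85,315),(0,24,28)),(Ct,T(155,310),(0,-24,28)),(Cs,S(578,348),(-27,52,10)),(Cs,S(690,329),(-27,-52,10)),(Ct,T(50,320),(-27,52,15)),(Ct,T(131,378),(-27,-52,15))]
f=lambda p:np.concatenate([proj(C,slot_pts(np.array([q])/1000.,p))[0]-u for C,u,q in obs])
r=least_squares(f,[.55,-.13,-.9],loss="soft_l1");print(r.x,np.degrees(r.x[2]));print(np.round(f(r.x).reshape(-1,2),1))
E
```

```text
[ 0.55905887 -0.15111276 -0.66821465] -38.28587945114922
[[-0.1  1.5]
 [-0.6  2.1]
 [ 0.5  0.6]
 [ 1.4  0.4]
 [ 0.3 -1.7]
 [ 0.9 -1.4]
 [-0.6 -1.3]
 [-0.3 -0.3]
 [-0.2  0.6]
 [ 0.2  0.1]
 [-0.2 -0.6]
 [-0.6 -0.5]
 [ 0.7 -0. ]
 [-8.9  7.9]
 [ 2.2 -1.2]
 [-0.7 -0.9]
 [ 0.8  0.3]
 [-1.5 -0.8]]
```

Call:
{"api": "play_rows", "payload": {
  "motion": [0,0,-20,-7,0,0,-20,-7,0,0,-20,-7,0,0,-20,-7,0,0,-20,-7]
}}

```text
t: 1.52
tool_pos: [0.2395, -0.631, 0.3322]
tool_rot: [-3.142, -0.0, 0.98]
wrist_force: [-0.2, 0.1, -0.8]
grip_width: 0.997
gripper_force: 0.0
```

Call:
{"api": "play_rows", "payload": {
  "motion": [0,0,-20,-7,0,0,0,-7,0,0,0,-7,0,0,0,-7,0,0,0,-7]
}}

```text
t: 1.93
tool_pos: [0.2395, -0.6311, 0.3515]
tool_rot: [3.141, 0.0, 1.591]
wrist_force: [0.7, 0.0, -1.0]
grip_width: 1.001
gripper_force: 0.0
```

Call:
{"api": "play_rows", "payload": {
  "motion": [0,0,0,-7,0,0,0,-7,0,0,0,-7,0,0,0,-7,0,0,0,-7]
}}

```text
t: 2.35
tool_pos: [0.2395, -0.631, 0.3513]
tool_rot: [-3.142, -0.0, 2.201]
wrist_force: [-0.4, 0.4, -0.3]
grip_width: 1.001
gripper_force: 0.0
```

Call:
{"api": "play_rows", "payload": {
  "motion": [0,0,0,-7,0,0,0,-7,10,38,0,-1.5,10,38,0,0,10,38,0,0]
}}

```text
t: 2.77
tool_pos: [0.2884, -0.5229, 0.3506]
tool_rot: [3.141, -0.001, 2.464]
wrist_force: [0.6, -0.5, 0.2]
grip_width: 1.0
gripper_force: 0.0
```

Call:
{"api": "play_rows", "payload": {
  "motion": [10,38,0,0,10,38,0,0,10,38,0,0,10,38,0,0,10,38,0,0]
}}

```text
t: 3.18
tool_pos: [0.3685, -0.3425, 0.3515]
tool_rot: [3.142, 0.001, 2.465]
wrist_force: [1.2, 0.2, -0.5]
grip_width: 1.004
gripper_force: 0.0
```

Call:
{"api": "play_rows", "payload": {
  "motion": [10,38,0,0,10,38,0,0,10,38,0,0,10,38,0,0,10,38,0,0]
}}

```text
t: 3.6
tool_pos: [0.4483, -0.1629, 0.3517]
tool_rot: [3.141, 0.001, 2.466]
wrist_force: [0.4, -0.4, -0.9]
grip_width: 0.998
gripper_force: 0.0
```

Call:
{"api": "play_rows", "payload": {
  "motion": [10,38,0,0,5,20,0,0,0,0,0,0]
}}

```text
t: 3.85
tool_pos: [0.4738, -0.1064, 0.3514]
tool_rot: [3.14, -0.0, 2.471]
wrist_force: [0.4, -0.2, 1.6]
grip_width: 0.999
gripper_force: 0.0
```

```bash
python3 - <<'E'
from h import *
st=manip.observe(); im=manip.read_camera("wrist"); cv2.imwrite("pics/w1.png",im); np.save("w1.npy",np.r_[st["tool_pos"],st["tool_rot"]])
print(st["tool_pos"],st["tool_rot"],st["joint_pos"])
C=cam("wrist",st)
p=[0.559,-0.151,-0.668]
o=im.copy()
for q in [(0,24,28),(110,24,28),(0,-24,28),(110,-24,28),(110,140,65),(110,-140,65),(20,137,255),(20,-137,255),(-27,52,20),(-27,-52,20),(0,44,0),(0,-44,0)]:
    u=proj(C,slot_pts(np.array(q)/1000.,p))[0]; 
    cv2.circle(o,(int(u[0]),int(u[1])),2,(0,0,255),-1)
cv2.imwrite("pics/w1o.png",cv2.resize(o,(800,500),interpolation=cv2.INTER_CUBIC))
E
```

```text
[ 0.47377401 -0.1063585   0.35143599] [ 3.13960494e+00 -2.17368493e-04  2.47088191e+00] [-0.27350842 -0.15385829  1.82589368  0.00192703  1.46898896 -1.1737891 ]
```

View pics/w1o.png

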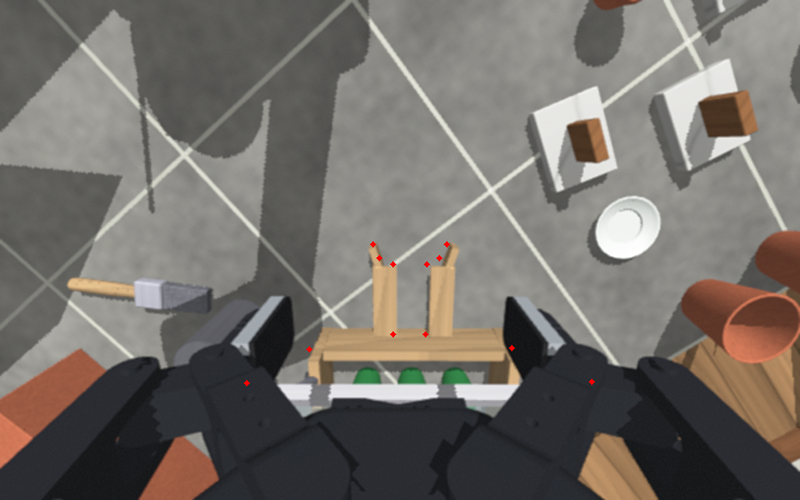

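```bash
python3 - <<'E'
import cv2
a=cv2.imread("pics/w1.png")[185:300,240:420]; cv2.imwrite("pics/w1z.png",cv2.resize(a,None,fx=4.4,fy=4.4,interpolation=cv2.INTER_CUBIC))
E
```

```text
(no output)
```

View pics/w1z.png

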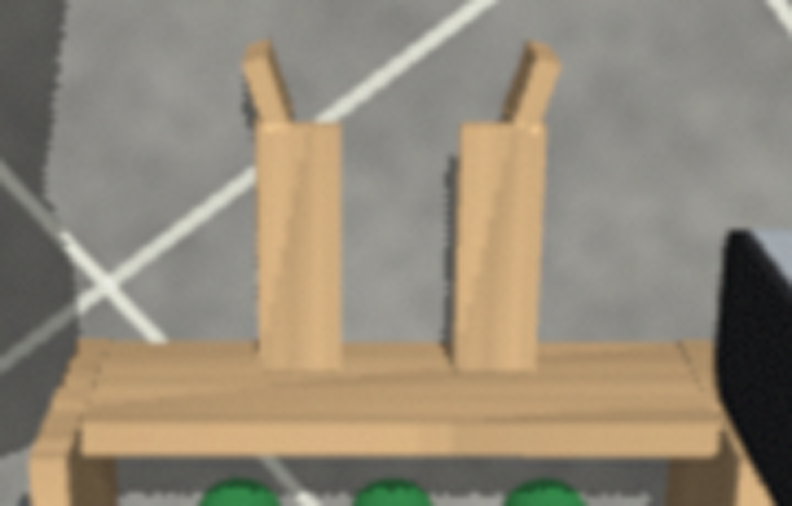

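```bash
python3 - <<'E'
from h import *
from scipy.optimize import least_squares
w=np.load("w1.npy"); C=cam("wrist",dict(tool_pos=w[:3],tool_rot=w[3:]))
W=lambda u,v:(240+u/4.4-.4,185+v/4.4-.4)
obs=[(W(341,122),(0,24,28)),(W(341,368),(110,24,28)),(W(460,122),(0,-24,28)),(W(455,368),(110,-24,28)),(W(258,122),(0,58,28)),(W(547,122),(0,-58,28)),(W(262,368),(110,58,28)),(W(537,368),(110,-58,28))]
obs=[(u,(q[0],-q[1],q[2])) for u,q in obs]  # image left = slot -y
f=lambda p:np.concatenate([proj(C,slot_pts(np.array([q])/1000.,p))[0]-u for u,q in obs])
r=least_squares(f,[.56,-.15,-.67]);print(r.x,np.degrees(r.x[2]));print(np.round(f(r.x).reshape(-1,2),1))
# slabs in wrist view
im=cv2.imread("pics/w1.png");hsv=cv2.cvtColor(im,cv2.COLOR_BGR2HSV)
m=((hsv[...,1]<40)&(hsv[...,2]>185)).astype(np.uint8);m=cv2.morphologyEx(m,cv2.MORPH_CLOSE,np.ones((5,5)))
for d in manip.search_frame("wrist","slab_a")[:3]:
    print(np.round(d["extent"]),round(d["score"],2))
for n in ("pot","saucer","planters"):
    for c in ("wrist","side"):
        for d in manip.search_frame(c,n)[:2]:
            e=d["extent"]; print(n,c,round(d["score"],2),np.round(onplane(C if c=="wrist" else cam(c),[[(e[0]+e[2])/2,(e[1]+e[3])/2]],.02),3))
E
```

```text
[ 0.56303856 -0.14725002 -0.67012865] -38.39554340466702
[[ 0.1 -0.1]
 [ 0.2  0.1]
 [ 0.4 -0.1]
 [ 0.1  0.1]
 [-0.5 -0. ]
 [ 0.1 -0.1]
 [-0.2  0.1]
 [-0.2  0.1]]
[524.  48. 606. 138.] 0.89
[423.  70. 495. 156.] 0.87
[563.   1. 594.  15.] 0.86
pot side 0.6 [[0.437 0.25  0.02 ]]
saucer wrist 0.73 [[0.709 0.118 0.02 ]]
saucer side 0.79 [[0.697 0.133 0.02 ]]
saucer side 0.72 [[ 0.586 -0.48   0.02 ]]
planters wrist 0.31 [[0.558 0.119 0.02 ]]
planters side 0.73 [[0.692 0.13  0.02 ]]
planters side 0.59 [[0.631 0.54  0.02 ]]
```

Call:
{"api": "play_rows", "payload": {
  "motion": [13,38.4,20,0,13,38.4,20,0,13,38.4,20,0,13,38.4,20,0,13,38.4,20,0]
}}

```text
t: 4.67
tool_pos: [0.537, 0.0661, 0.2586]
tool_rot: [3.141, 0.001, 2.464]
wrist_force: [1.5, 0.1, 0.1]
grip_width: 0.999
gripper_force: 0.0
```

Call:
{"api": "play_rows", "payload": {
  "motion": [13,38.4,20,0,0,0,30,-7,0,0,30,-7,0,0,25,-7,0,0,0,-0.9]
}}

```text
t: 5.08
tool_pos: [0.5448, 0.0995, 0.1493]
tool_rot: [-3.137, -0.01, 2.851]
wrist_force: [-0.2, -0.4, -0.5]
grip_width: 1.003
gripper_force: 0.0
```

```bash
python3 - <<'E'
from h import *
st=manip.observe(); im=manip.read_camera("wrist"); print(st["tool_pos"],st["tool_rot"])
C=cam("wrist",st); hsv=cv2.cvtColor(im,cv2.COLOR_BGR2HSV)
cv2.imwrite("pics/w2.png",im)
# predicted rib top corners + slab corners
p=(.556,.123,np.radians(-16.5))
o=im.copy()
for q in [(25,8,72),(25,-8,72),(-25,8,72),(-25,-8,72),(55,42,20),(55,-42,20),(-55,42,20),(-55,-42,20)]:
    u=proj(C,slot_pts(np.array(q)/1000.,p))[0]; cv2.circle(o,(int(u[0]),int(u[1])),3,(0,0,255),-1)
cv2.imwrite("pics/w2o.png",o)
E
```

```text
[0.5448216  0.09953393 0.14929064] [-3.13679281 -0.01033371  2.85108657]
```

View pics/w2o.png

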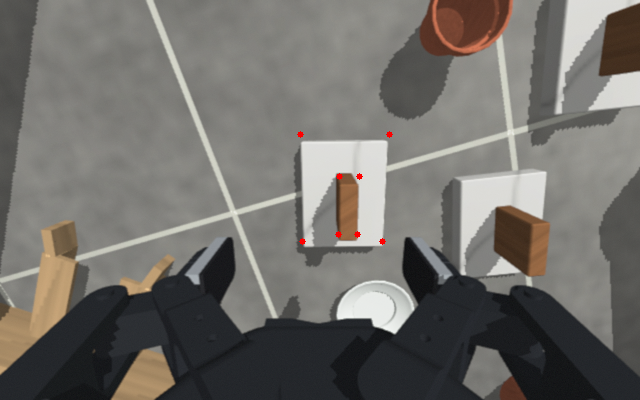

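```bash
cat >> h.py <<'E'
def togo(st,x,y,z,yawdeg):
    R=Rt.from_euler("xyz",st["tool_rot"]).as_matrix()
    d=R.T@(np.array([x,y,z])-st["tool_pos"])*1000
    cur=np.degrees(np.arctan2(R[1,0],R[0,0])); print("shift mm",np.round(d,1),"twist",round(-((yawdeg-cur+180)%360-180),1),"rot",np.round(np.degrees(st["tool_rot"]),2))
E
python3 - <<'E'
from h import *
st=manip.observe(); C=cam("wrist",st)
for z,cs in ((.02,[[302,141],[386,141],[384,246],[301,246]]),(.02,[[456,180],[544,171],[548,268],[459,277]])):
    P=onplane(C,cs,z)[:,:2]; print(P.mean(0)); r=cv2.minAreaRect((P*1000).astype(np.float32)); print(r)
    c=P.mean(0)
    togo(st,c[0],c[1],.03,180-16.5)
E
```

```text
[0.5641933  0.12110393]
((564.2801513671875, 121.49980163574219), (88.52507019042969, 110.5300064086914), 73.21824645996094)
shift mm [-11.5  26.1 122.1] twist -0.4 rot [-179.82   -0.39  163.11]
[0.6435724  0.27054641]
((643.7628173828125, 272.9512634277344), (95.76100158691406, 113.9920425415039), 82.0357437133789)
shift mm [-44.  192.1 121.4] twist -0.4 rot [-179.82   -0.39  163.11]
```

Call:
{"api": "play_rows", "payload": {
  "motion": [-10,25,20,0,0,0,30,0,0,0,30,0,0,0,25,0,0,0,10,0]
}}

```text
t: 5.55
tool_pos: [0.5655, 0.1208, 0.0393]
tool_rot: [-3.141, -0.002, 2.844]
wrist_force: [-0.6, 0.3, 0.5]
grip_width: 1.0
gripper_force: 0.0
```

Call:
{"api": "play_rows", "payload": {
  "motion": [0,0,5,0]
}}

```text
t: 5.63
tool_pos: [0.5662, 0.121, 0.0355]
tool_rot: [-3.141, -0.001, 2.845]
wrist_force: [0.5, 0.4, -0.4]
grip_width: 0.998
gripper_force: 0.0
```

Call:
{"api": "play_rows", "payload": {
  "motion": [0,0,0,0,0,0,0,0,0,0,0,0,0,0,0,0,0,0,0,0],
  "grip": 255,
  "grip_force": 40
}}

```text
t: 6.05
tool_pos: [0.5672, 0.1218, 0.0373]
tool_rot: [3.14, 0.002, 2.848]
wrist_force: [0.0, 0.0, 0.0]
grip_width: 0.302
gripper_force: 0.0
```

Call:
{"api": "play_rows", "payload": {
  "motion": [0,0,0,0,0,0,0,0,0,0,0,0,0,0,0,0,0,0,0,0]
}}

```text
t: 6.47
tool_pos: [0.567, 0.1216, 0.037]
tool_rot: [3.141, 0.002, 2.848]
wrist_force: [-1.4, -1.1, 6.4]
grip_width: 0.178
gripper_force: 41.9
```

Call:
{"api": "play_rows", "payload": {
  "motion": [6.4,-1.9,0,0,6.4,-1.9,0,0,6.4,-1.9,0,0,6.4,-1.9,0,0,6.4,-1.9,0,0]
}}

```text
t: 6.88
tool_pos: [0.5338, 0.1221, 0.037]
tool_rot: [3.14, 0.003, 2.848]
wrist_force: [4.6, -0.4, 6.4]
grip_width: 0.181
gripper_force: 41.7
```

Call:
{"api": "play_rows", "payload": {
  "motion": [6.4,-1.9,0,0,6.4,-1.9,0,0,6.4,-1.9,0,0]
}}

```text
t: 7.13
tool_pos: [0.5138, 0.1223, 0.037]
tool_rot: [3.14, 0.003, 2.848]
wrist_force: [3.3, -0.1, 4.7]
grip_width: 0.182
gripper_force: 41.7
```

Call:
{"api": "play_rows", "payload": {
  "motion": [6.4,-1.9,0,0,6.4,-1.9,0,0]
}}

```text
t: 7.3
tool_pos: [0.5004, 0.1223, 0.037]
tool_rot: [3.14, 0.003, 2.848]
wrist_force: [3.1, 0.1, 5.5]
grip_width: 0.181
gripper_force: 41.7
```

Call:
{"api": "play_rows", "payload": {
  "motion": [6.4,-1.9,0,0,6.4,-1.9,0,0]
}}

```text
t: 7.47
tool_pos: [0.4871, 0.1224, 0.037]
tool_rot: [3.14, 0.003, 2.848]
wrist_force: [3.4, -0.5, 5.5]
grip_width: 0.181
gripper_force: 41.8
```

Call:
{"api": "play_rows", "payload": {
  "motion": [6.4,-1.9,0,0,6.4,-1.9,0,0,6.4,-1.9,0,0]
}}

```text
t: 7.72
tool_pos: [0.4671, 0.1225, 0.037]
tool_rot: [3.14, 0.004, 2.848]
wrist_force: [4.2, -0.0, 5.9]
grip_width: 0.182
gripper_force: 41.8
```

Call:
{"api": "play_rows", "payload": {
  "motion": [0,0,0,0,0,0,0,0]
}}

```text
t: 7.88
tool_pos: [0.4659, 0.1225, 0.0369]
tool_rot: [3.141, 0.001, 2.848]
wrist_force: [-1.7, -0.1, 10.5]
grip_width: 0.179
gripper_force: 42.6
```

Call:
{"api": "play_rows", "payload": {
  "motion": [0,0,-1,0,0,0,0,0,0,0,0,0]
}}

```text
t: 8.13
tool_pos: [0.4653, 0.1223, 0.037]
tool_rot: [3.142, -0.001, 2.848]
wrist_force: [-1.6, 1.5, 7.7]
grip_width: 0.182
gripper_force: 42.0
```

Call:
{"api": "play_rows", "payload": {
  "motion": [2.9,-0.9,0,0,2.9,-0.9,0,0,2.9,-0.9,0,0]
}}

```text
t: 8.38
tool_pos: [0.4572, 0.1221, 0.037]
tool_rot: [3.141, 0.001, 2.848]
wrist_force: [2.6, -0.1, 4.4]
grip_width: 0.181
gripper_force: 41.6
```

Call:
{"api": "play_rows", "payload": {
  "motion": [2.9,-0.9,0,0,2.9,-0.9,0,0]
}}

```text
t: 8.55
tool_pos: [0.451, 0.122, 0.0369]
tool_rot: [3.141, 0.001, 2.848]
wrist_force: [3.3, 0.0, 4.4]
grip_width: 0.181
gripper_force: 41.6
```

Call:
{"api": "play_rows", "payload": {
  "motion": [2.9,-0.9,0,0,2.9,-0.9,0,0]
}}

```text
t: 8.72
tool_pos: [0.4448, 0.122, 0.0369]
tool_rot: [3.141, 0.001, 2.848]
wrist_force: [3.3, -0.1, 4.6]
grip_width: 0.184
gripper_force: 41.7
```

Call:
{"api": "play_rows", "payload": {
  "motion": [0,0,0,0,0,0,0,0,0,0,0,0,0,0,-10,0,0,0,-35,0],
  "grip": 0
}}

```text
t: 9.13
tool_pos: [0.439, 0.1207, 0.077]
tool_rot: [-3.135, -0.012, 2.848]
wrist_force: [-0.0, -0.1, -0.5]
grip_width: 0.878
gripper_force: 0.0
```

Call:
{"api": "play_rows", "payload": {
  "motion": [0,0,-35,0,-10,12,-35,0,-22,29,0,0,-22,29,0,0,-22,29,0,0]
}}

```text
t: 9.55
tool_pos: [0.5476, 0.1957, 0.1538]
tool_rot: [3.14, 0.002, 2.848]
wrist_force: [0.1, -0.0, -0.7]
grip_width: 0.999
gripper_force: 0.0
```

Call:
{"api": "play_rows", "payload": {
  "motion": [-22,29,0,0,-22,29,0,0,-22,29,0,-6,-8,14,0,-2,0,0,0,0]
}}

```text
t: 9.97
tool_pos: [0.6471, 0.2737, 0.1516]
tool_rot: [3.14, 0.001, 2.99]
wrist_force: [0.0, -0.1, -0.3]
grip_width: 1.001
gripper_force: 0.0
```

```bash
cat >> h.py <<'E'
def slabs(tag,x,y,yaw):
    st=manip.observe(); im=manip.read_camera("wrist"); cv2.imwrite(f"pics/{tag}.png",im); C=cam("wrist",st)
    hsv=cv2.cvtColor(im,cv2.COLOR_BGR2HSV)
    m=((hsv[...,1]<35)&(hsv[...,2]>150)).astype(np.uint8)
    m=cv2.morphologyEx(m,cv2.MORPH_OPEN,np.ones((3,3)))
    for ct in cv2.findContours(m,0,2)[0]:
        if cv2.contourArea(ct)<2500: continue
        r=cv2.minAreaRect((onplane(C,ct[:,0,:],.02)[:,:2]*1000).astype(np.float32)); print(np.round(r[0],1),np.round(r[1],1),round(r[2],1))
    togo(st,x,y,.03,yaw)
E
python3 -c "
from h import *
slabs('w3',.645,.270,171)"
```

```text
[698.1 114.5] [68.1 85. ] 50.1
[544.  445.9] [107.6 226.5] 30.8
[635.9 144.7] [340.9 322.3] 85.6
shift mm [  1.6  -4.1 121.6] twist 0.3 rot [1.7993e+02 4.0000e-02 1.7132e+02]
```

Call:
{"api": "play_rows", "payload": {
  "motion": [1,-4,30,0,0,0,30,0,0,0,30,0,0,0,20,0,0,0,5,0]
}}

```text
t: 10.43
tool_pos: [0.6382, 0.2648, 0.0317]
tool_rot: [-3.136, -0.009, 2.986]
wrist_force: [-1.8, -1.9, -0.7]
grip_width: 1.0
gripper_force: 0.0
```

Call:
{"api": "play_rows", "payload": {
  "motion": [0,0,0,0,0,0,0,0,0,0,0,0,0,0,0,0,0,0,0,0],
  "grip": 255
}}

```text
t: 10.85
tool_pos: [0.6447, 0.2678, 0.039]
tool_rot: [3.14, 0.003, 2.988]
wrist_force: [0.2, 0.1, 0.4]
grip_width: 0.3
gripper_force: 0.0
```

Call:
{"api": "play_rows", "payload": {
  "motion": [0,0,0,0,0,0,0,0,0,0,0,0,0,0,0,0,0,0,0,0]
}}

```text
t: 11.27
tool_pos: [0.6445, 0.2677, 0.0386]
tool_rot: [3.141, 0.002, 2.988]
wrist_force: [-1.8, -1.3, 6.4]
grip_width: 0.183
gripper_force: 41.8
```

Call:
{"api": "play_rows", "payload": {
  "motion": [-6.7,0,0,0,-6.7,0,0,0,-6.7,0,0,0,-6.7,0,0,0,-6.7,0,0,0]
}}

```text
t: 11.68
tool_pos: [0.6768, 0.2631, 0.0386]
tool_rot: [3.14, 0.0, 2.988]
wrist_force: [-3.7, 0.5, 8.0]
grip_width: 0.178
gripper_force: 41.9
```

Call:
{"api": "play_rows", "payload": {
  "motion": [-6.7,0,0,0,-6.7,0,0,0,-6.7,0,0,0]
}}

```text
t: 11.93
tool_pos: [0.6967, 0.2599, 0.0386]
tool_rot: [3.141, 0.0, 2.988]
wrist_force: [-3.3, 0.4, 7.3]
grip_width: 0.182
gripper_force: 41.9
```

Call:
{"api": "play_rows", "payload": {
  "motion": [-6.7,0,0,0,-6.7,0,0,0]
}}

```text
t: 12.1
tool_pos: [0.71, 0.2579, 0.0386]
tool_rot: [3.141, 0.0, 2.988]
wrist_force: [-4.0, 0.4, 8.3]
grip_width: 0.182
gripper_force: 41.9
```

Call:
{"api": "play_rows", "payload": {
  "motion": [-6.7,0,0,0,-6.7,0,0,0,-6.7,0,0,0]
}}

```text
t: 12.35
tool_pos: [0.7298, 0.2548, 0.0386]
tool_rot: [3.141, 0.0, 2.988]
wrist_force: [-4.3, 0.3, 7.0]
grip_width: 0.179
gripper_force: 41.9
```

Call:
{"api": "play_rows", "payload": {
  "motion": [-6.7,0,0,0,-6.7,0,0,0,0,0,0,0]
}}

```text
t: 12.6
tool_pos: [0.7446, 0.2524, 0.0386]
tool_rot: [3.14, 0.003, 2.988]
wrist_force: [1.9, 0.2, 5.2]
grip_width: 0.179
gripper_force: 41.5
```

Call:
{"api": "play_rows", "payload": {
  "motion": [0,0,0,0,0,0,0,0,0,0,0,0,0,0,-10,0,0,0,-35,0],
  "grip": 0
}}

```text
t: 13.02
tool_pos: [0.7369, 0.2503, 0.0738]
tool_rot: [-3.135, -0.013, 2.988]
wrist_force: [-1.3, 0.7, -1.2]
grip_width: 0.879
gripper_force: 0.0
```

Call:
{"api": "play_rows", "payload": {
  "motion": [0,0,-35,0,14,5,-35,0,29,9.5,0,0,29,9.5,0,0,29,9.5,0,0]
}}

```text
t: 13.43
tool_pos: [0.6478, 0.301, 0.154]
tool_rot: [3.14, 0.002, 2.987]
wrist_force: [-0.3, -0.3, -1.3]
grip_width: 1.002
gripper_force: 0.0
```

Call:
{"api": "play_rows", "payload": {
  "motion": [29,9.5,0,0,29,9.5,0,0,29,9.5,0,0,29,9.5,0,0,29,9.5,0,2]
}}

```text
t: 13.85
tool_pos: [0.5104, 0.3701, 0.1523]
tool_rot: [3.141, 0.0, 2.953]
wrist_force: [-0.4, -0.6, 0.9]
grip_width: 1.0
gripper_force: 0.0
```

Call:
{"api": "play_rows", "payload": {
  "motion": [15,5,0,0,0,0,0,0]
}}

```text
t: 14.02
tool_pos: [0.4951, 0.3789, 0.1522]
tool_rot: [3.141, -0.001, 2.957]
wrist_force: [0.3, -0.3, -0.2]
grip_width: 0.996
gripper_force: 0.0
```

```bash
python3 - <<'E'
from h import *
st=manip.observe(); im=manip.read_camera("wrist"); C=cam("wrist",st)
p=(.497,.380,np.radians(-11)); o=im.copy()
for q in [(25,8,72),(25,-8,72),(-25,8,72),(-25,-8,72),(55,42,20),(55,-42,20),(-55,42,20),(-55,-42,20)]:
    u=proj(C,slot_pts(np.array(q)/1000.,p))[0]; cv2.circle(o,(int(u[0]),int(u[1])),2,(0,0,255),-1)
cv2.imwrite("pics/w4o.png",o); togo(st,.497,.380,.03,169)
E
```

```text
shift mm [ -1.8   1.4 122.2] twist 0.4 rot [ 1.7999e+02 -6.0000e-02  1.6940e+02]
```

View pics/w4o.png

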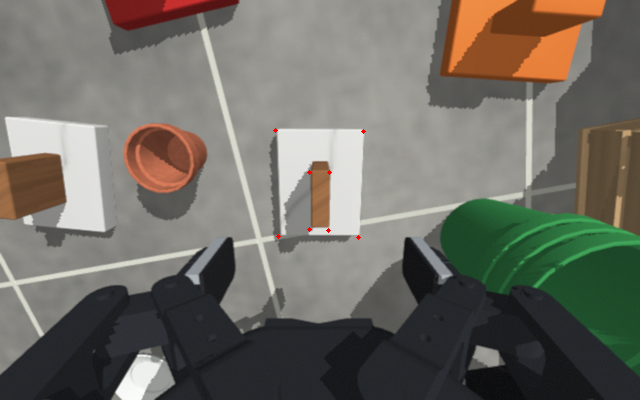

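Call:
{"api": "play_rows", "payload": {
  "motion": [-1,1,30,0,0,0,30,0,0,0,30,0,0,0,20,0,0,0,5,0]
}}

```text
t: 14.48
tool_pos: [0.4979, 0.3755, 0.0322]
tool_rot: [-3.136, -0.005, 2.952]
wrist_force: [-0.3, -0.3, -0.1]
grip_width: 0.997
gripper_force: 0.0
```

Call:
{"api": "play_rows", "payload": {
  "motion": [0,0,0,0,0,0,0,0,0,0,0,0,0,0,0,0,0,0,0,0],
  "grip": 255
}}

```text
t: 14.9
tool_pos: [0.5006, 0.379, 0.0386]
tool_rot: [3.139, 0.002, 2.953]
wrist_force: [0.1, 0.5, 0.2]
grip_width: 0.297
gripper_force: 0.0
```

Call:
{"api": "play_rows", "payload": {
  "motion": [0,0,0,0,0,0,0,0,0,0,0,0,0,0,0,0,0,0,0,0]
}}

```text
t: 15.32
tool_pos: [0.5004, 0.3792, 0.0382]
tool_rot: [3.139, 0.002, 2.953]
wrist_force: [1.3, 0.8, 6.3]
grip_width: 0.183
gripper_force: 43.5
```

Call:
{"api": "play_rows", "payload": {
  "motion": [6.7,0,0,0,6.7,0,0,0,6.7,0,0,0,6.7,0,0,0,6.7,0,0,0]
}}

```text
t: 15.73
tool_pos: [0.469, 0.3852, 0.0383]
tool_rot: [3.139, 0.005, 2.954]
wrist_force: [5.8, -0.9, 4.2]
grip_width: 0.18
gripper_force: 43.3
```

Call:
{"api": "play_rows", "payload": {
  "motion": [6.7,0,0,0,6.7,0,0,0,6.7,0,0,0]
}}

```text
t: 15.98
tool_pos: [0.4492, 0.389, 0.0384]
tool_rot: [3.139, 0.005, 2.954]
wrist_force: [6.2, -1.2, 4.8]
grip_width: 0.183
gripper_force: 43.3
```

Call:
{"api": "play_rows", "payload": {
  "motion": [6.7,0,0,0,6.7,0,0,0]
}}

```text
t: 16.15
tool_pos: [0.4361, 0.3916, 0.0384]
tool_rot: [3.139, 0.005, 2.954]
wrist_force: [6.5, 0.2, 3.4]
grip_width: 0.179
gripper_force: 43.3
```

Call:
{"api": "play_rows", "payload": {
  "motion": [6.7,0,0,0,6.7,0,0,0,6.7,0,0,0]
}}

```text
t: 16.4
tool_pos: [0.4163, 0.3955, 0.0384]
tool_rot: [3.139, 0.005, 2.954]
wrist_force: [6.4, -0.0, 4.2]
grip_width: 0.181
gripper_force: 43.3
```

Call:
{"api": "play_rows", "payload": {
  "motion": [6.7,0,0,0,6.7,0,0,0,0,0,0,0]
}}

```text
t: 16.65
tool_pos: [0.4018, 0.3982, 0.0383]
tool_rot: [3.139, 0.003, 2.954]
wrist_force: [1.9, 0.8, 5.6]
grip_width: 0.184
gripper_force: 43.4
```

Call:
{"api": "play_rows", "payload": {
  "motion": [0,0,-1,0,0,0,-1,0,0,0,0,0,0,0,0,0]
}}

```text
t: 16.98
tool_pos: [0.3999, 0.3966, 0.0382]
tool_rot: [-3.14, -0.001, 2.953]
wrist_force: [-0.8, -0.4, 0.5]
grip_width: 0.184
gripper_force: 42.7
```

Call:
{"api": "play_rows", "payload": {
  "motion": [-3,0,0,0,-3,0,0,0,-3,0,0,0]
}}

```text
t: 17.23
tool_pos: [0.4066, 0.3952, 0.0385]
tool_rot: [-3.139, -0.005, 2.952]
wrist_force: [-8.9, 2.2, 7.0]
grip_width: 0.179
gripper_force: 43.6
```

Call:
{"api": "play_rows", "payload": {
  "motion": [-3,0,0,0,-3,0,0,0]
}}

```text
t: 17.4
tool_pos: [0.4124, 0.3941, 0.0385]
tool_rot: [-3.139, -0.005, 2.952]
wrist_force: [-9.5, 2.6, 7.1]
grip_width: 0.184
gripper_force: 43.6
```

Call:
{"api": "play_rows", "payload": {
  "motion": [-3,0,0,0,-3,0,0,0]
}}

```text
t: 17.57
tool_pos: [0.4183, 0.393, 0.0385]
tool_rot: [-3.139, -0.006, 2.952]
wrist_force: [-9.0, 1.5, 6.1]
grip_width: 0.179
gripper_force: 43.6
```

Call:
{"api": "play_rows", "payload": {
  "motion": [-3,0,0,0,-3,0,0,0]
}}

```text
t: 17.73
tool_pos: [0.4242, 0.3918, 0.0385]
tool_rot: [-3.139, -0.006, 2.952]
wrist_force: [-8.9, 1.2, 7.2]
grip_width: 0.184
gripper_force: 43.7
```

Call:
{"api": "play_rows", "payload": {
  "motion": [0,0,0,0,0,0,0,0,0,0,-10,0,0,0,-20,0,0,0,-30,0],
  "grip_force": 90
}}

```text
t: 18.15
tool_pos: [0.4237, 0.3889, 0.0947]
tool_rot: [-3.133, -0.006, 2.953]
wrist_force: [-0.4, -0.7, -4.7]
grip_width: 0.174
gripper_force: 88.1
```

Call:
{"api": "play_rows", "payload": {
  "motion": [0,0,-30,0,0,0,-30,0,-6,-18,0,0,-11.8,-35.3,0,0,-11.8,-35.3,0,0]
}}

```text
t: 18.57
tool_pos: [0.4391, 0.2987, 0.1588]
tool_rot: [-3.141, -0.0, 2.955]
wrist_force: [1.8, -1.5, -5.0]
grip_width: 0.173
gripper_force: 88.7
```

Call:
{"api": "play_rows", "payload": {
  "motion": [-11.8,-35.3,0,0,-11.8,-35.3,0,0,-11.8,-35.3,0,0,-11.8,-35.3,0,0,-11.8,-35.3,0,0]
}}

```text
t: 18.98
tool_pos: [0.4629, 0.1128, 0.1577]
tool_rot: [-3.14, -0.002, 2.953]
wrist_force: [1.7, -0.1, -4.8]
grip_width: 0.175
gripper_force: 88.7
```

Call:
{"api": "play_rows", "payload": {
  "motion": [-11.8,-35.3,0,0,-11.8,-35.3,0,0,-11.8,-35.3,0,0,-11.8,-35.3,0,0,-6,-18,0,0]
}}

```text
t: 19.4
tool_pos: [0.4857, -0.0552, 0.158]
tool_rot: [-3.139, -0.002, 2.951]
wrist_force: [0.2, -0.8, -4.1]
grip_width: 0.175
gripper_force: 89.2
```

Call:
{"api": "play_rows", "payload": {
  "motion": [0,0,0,5,0,0,0,6,0,0,0,6,0,0,0,6,0,0,0,4.5]
}}

```text
t: 19.82
tool_pos: [0.4853, -0.0516, 0.1575]
tool_rot: [-3.14, -0.003, 2.467]
wrist_force: [0.2, 0.5, -4.9]
grip_width: 0.175
gripper_force: 89.3
```

Call:
{"api": "play_rows", "payload": {
  "motion": [0,0,0,0,0,0,0,0,0,0,0,0]
}}

```text
t: 20.07
tool_pos: [0.4861, -0.0513, 0.1581]
tool_rot: [-3.141, -0.001, 2.475]
wrist_force: [-0.7, 0.0, -4.4]
grip_width: 0.176
gripper_force: 89.3
```

```bash
python3 - <<'E'
from h import *
st=manip.observe(); im=manip.read_camera("wrist"); cv2.imwrite("pics/w5.png",im)
print(st["tool_pos"],st["grip_width"]); togo(st,.4885,-.088,.06,141.6)
E
```

```text
[ 0.48612467 -0.05133566  0.15812045] 0.17559042456114393
shift mm [-24.7 -27.3  98.1] twist 0.2 rot [-1.7996e+02 -7.0000e-02  1.4179e+02]
```

View pics/w5.png

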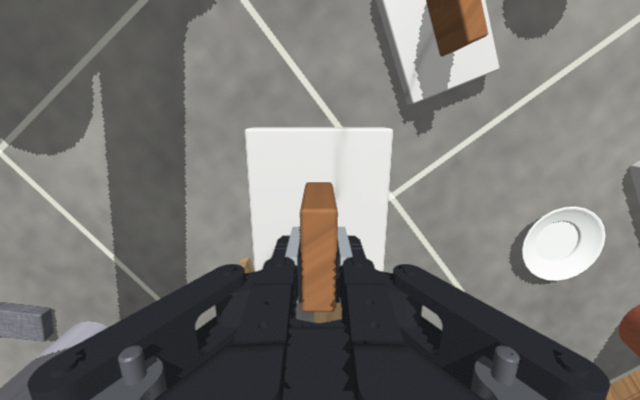

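Call:
{"api": "play_rows", "payload": {
  "motion": [-15,-14,10,0.2,-15,-13.5,20,0,0,0,25,0,0,0,25,0,0,0,20,0]
}}

```text
t: 20.53
tool_pos: [0.4925, -0.0918, 0.0571]
tool_rot: [-3.141, -0.001, 2.47]
wrist_force: [0.4, -0.0, -4.7]
grip_width: 0.173
gripper_force: 89.4
```

Call:
{"api": "play_rows", "payload": {
  "motion": [0,0,0,0,0,0,0,0,0,0,0,0,0,0,0,0]
}}

```text
t: 20.87
tool_pos: [0.4951, -0.0919, 0.0606]
tool_rot: [3.14, 0.003, 2.47]
wrist_force: [0.5, 0.2, -4.4]
grip_width: 0.172
gripper_force: 89.3
```

```bash
python3 - <<'E'
from h import *
st=manip.observe(); im=manip.read_camera("wrist"); cv2.imwrite("pics/w6.png",im)
s=slot_pts([0,0,0],(0,0,0)); d=st["tool_pos"][:2]-np.array([.563,-.1473]); a=-.6701
print("TCP in slot mm",1000*(np.cos(a)*d[0]+np.sin(a)*d[1]),1000*(-np.sin(a)*d[0]+np.cos(a)*d[1]),st["tool_pos"],st["wrist_force"],np.degrees(st["tool_rot"]))
C=cam("wrist",st); print("cheek tips px",proj(C,slot_pts([[-.027,.052,.02],[-.027,-.052,.02]],(.563,-.1473,-.6701))))
E
```

```text
TCP in slot mm -87.67073859511659 1.2654994128384751 [ 0.49507318 -0.09185898  0.06063962] [ 0.54611332  0.19303415 -4.38274327] [179.91094736   0.18976503 141.5189238 ]
cheek tips px [[384.79470674 292.69586434]
 [246.13287434 292.9910253 ]]
```

View pics/w6.png

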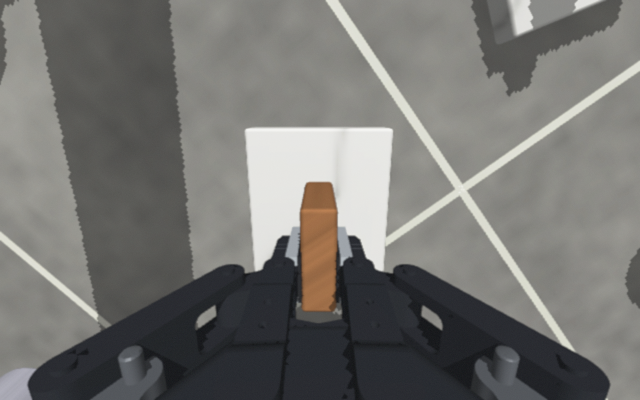

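Call:
{"api": "play_rows", "payload": {
  "motion": [0,-1.3,10,0,0,0,7,0,0,0,0,0,0,0,0,0]
}}

```text
t: 21.25
tool_pos: [0.4913, -0.0923, 0.0407]
tool_rot: [-3.141, -0.002, 2.469]
wrist_force: [-0.5, 0.6, -4.8]
grip_width: 0.175
gripper_force: 89.3
```

Call:
{"api": "play_rows", "payload": {
  "motion": [0,0,3,0,0,0,0,0,0,0,0,0]
}}

```text
t: 21.5
tool_pos: [0.4925, -0.0926, 0.0386]
tool_rot: [-3.142, -0.0, 2.469]
wrist_force: [-0.5, -0.1, -4.5]
grip_width: 0.172
gripper_force: 89.5
```

Call:
{"api": "play_rows", "payload": {
  "motion": [0,0,2,0,0,0,0,0,0,0,0,0]
}}

```text
t: 21.75
tool_pos: [0.4926, -0.0925, 0.0383]
tool_rot: [-3.142, -0.0, 2.47]
wrist_force: [-3.9, 1.5, 7.5]
grip_width: 0.173
gripper_force: 91.3
```

Call:
{"api": "play_rows", "payload": {
  "motion": [0,0,-1.5,0,-5,0,0,0,-5,0,0,0,-5,0,0,0,-5,0,0,0]
}}

```text
t: 22.17
tool_pos: [0.5059, -0.1034, 0.0386]
tool_rot: [-3.141, -0.007, 2.469]
wrist_force: [-9.5, 7.1, 9.9]
grip_width: 0.176
gripper_force: 91.9
```

Call:
{"api": "play_rows", "payload": {
  "motion": [-5,0,0,0,-5,0,0,0,-5,0,0,0]
}}

```text
t: 22.42
tool_pos: [0.5186, -0.1134, 0.0385]
tool_rot: [-3.141, -0.004, 2.469]
wrist_force: [-6.8, 6.0, 7.5]
grip_width: 0.17
gripper_force: 91.4
```

Call:
{"api": "play_rows", "payload": {
  "motion": [-5,0,0,0,-5,0,0,0]
}}

```text
t: 22.58
tool_pos: [0.5261, -0.1194, 0.0386]
tool_rot: [-3.141, -0.005, 2.469]
wrist_force: [-9.5, 6.4, 9.4]
grip_width: 0.176
gripper_force: 91.4
```

Call:
{"api": "play_rows", "payload": {
  "motion": [-5,0,0,0,-5,0,0,0]
}}

```text
t: 22.75
tool_pos: [0.534, -0.1256, 0.0386]
tool_rot: [-3.141, -0.005, 2.469]
wrist_force: [-7.4, 6.7, 8.3]
grip_width: 0.17
gripper_force: 91.4
```

Call:
{"api": "play_rows", "payload": {
  "motion": [-5,0,0,0,0,0,0,0]
}}

```text
t: 22.92
tool_pos: [0.5404, -0.1304, 0.0385]
tool_rot: [3.141, 0.001, 2.469]
wrist_force: [1.2, -0.4, -4.3]
grip_width: 0.174
gripper_force: 89.5
```

Call:
{"api": "play_rows", "payload": {
  "motion": [0,0,0,0,0,0,0,0,0,0,0,0,0,0,0,0],
  "grip": 110
}}

```text
t: 23.25
tool_pos: [0.5398, -0.1301, 0.0385]
tool_rot: [3.141, 0.001, 2.469]
wrist_force: [0.8, 0.2, -0.9]
grip_width: 0.57
gripper_force: 0.0
```

Call:
{"api": "play_rows", "payload": {
  "motion": [5,0,-3,0,15,0,0,0,20,0,0,0,20,0,0,0,25,0,0,0]
}}

```text
t: 23.67
tool_pos: [0.4729, -0.0768, 0.0417]
tool_rot: [3.141, 0.001, 2.469]
wrist_force: [-0.7, 0.4, -0.1]
grip_width: 0.569
gripper_force: 0.0
```

Call:
{"api": "play_rows", "payload": {
  "motion": [30,0,-20,0,25,0,-30,0,0,0,-20,7,0,0,0,7,0,0,0,7],
  "grip": 0
}}

```text
t: 24.08
tool_pos: [0.431, -0.0425, 0.1136]
tool_rot: [3.137, 0.003, 2.098]
wrist_force: [-0.1, -0.3, 0.9]
grip_width: 1.003
gripper_force: 0.0
```

Call:
{"api": "play_rows", "payload": {
  "motion": [0,0,0,7,0,0,0,7,0,0,0,7,0,0,0,7,0,0,0,7]
}}

```text
t: 24.5
tool_pos: [0.4296, -0.0426, 0.1115]
tool_rot: [3.141, 0.0, 1.486]
wrist_force: [-0.5, 0.5, 0.6]
grip_width: 0.998
gripper_force: 0.0
```

Call:
{"api": "play_rows", "payload": {
  "motion": [0,0,0,7,0,0,0,7,0,0,0,7,0,0,0,7,0,0,0,5.9]
}}

```text
t: 24.92
tool_pos: [0.4295, -0.0426, 0.1114]
tool_rot: [3.141, -0.0, 0.894]
wrist_force: [0.3, 0.4, 0.0]
grip_width: 0.998
gripper_force: 0.0
```

Call:
{"api": "play_rows", "payload": {
  "motion": [0,0,0,0,0,0,0,0,0,0,0,0]
}}

```text
t: 25.17
tool_pos: [0.4297, -0.0427, 0.1113]
tool_rot: [3.141, -0.0, 0.903]
wrist_force: [0.5, -0.6, -0.1]
grip_width: 0.997
gripper_force: 0.0
```

```bash
cat >> h.py <<'E'
def where(st):
    d=st["tool_pos"][:2]-np.array([.563,-.1473]); a=-.6701
    print("TCP in slot mm",np.round([1000*(np.cos(a)*d[0]+np.sin(a)*d[1]),1000*(-np.sin(a)*d[0]+np.cos(a)*d[1])],1),np.round(st["tool_pos"],4),np.round(np.degrees(st["tool_rot"]),2))
E
python3 - <<'E'
from h import *
st=manip.observe(); im=manip.read_camera("wrist"); cv2.imwrite("pics/w7.png",im); where(st)
im2=manip.read_camera("side"); cv2.imwrite("pics/s7.png",im2)
# white slab rear corners from side camera near slot
C=cam("side"); hsv=cv2.cvtColor(im2,cv2.COLOR_BGR2HSV); m=((hsv[...,1]<40)&(hsv[...,2]>175)).astype(np.uint8)
for ct in cv2.findContours(m,0,2)[0]:
    if cv2.contourArea(ct)>150:
        r=cv2.minAreaRect((onplane(C,ct[:,0,:],.02)[:,:2]*1000).astype(np.float32)); print(np.round(r[0]),np.round(r[1]),round(r[2],1))
a=cv2.resize(im[50:350,100:600],(480,288)); b=cv2.resize(im2[90:280,240:440],(320,304),interpolation=cv2.INTER_CUBIC)
o=np.zeros((304,800,3),np.uint8);o[:288,:480]=a;o[:,480:]=b;cv2.imwrite("pics/c7.png",o)
E
```

```text
TCP in slot mm [-169.5   -0.8] [ 0.4297 -0.0427  0.1113] [ 1.7999e+02 -1.0000e-02  5.1740e+01]
[433. 126.] [ 83. 114.] 73.5
[732. 257.] [ 88. 117.] 78.5
[705. 119.] [84. 86.] 78.8
[ 540. -106.] [ 43. 118.] 50.8
[2177. -149.] [1345. 1615.] 0.2
```

View pics/c7.png

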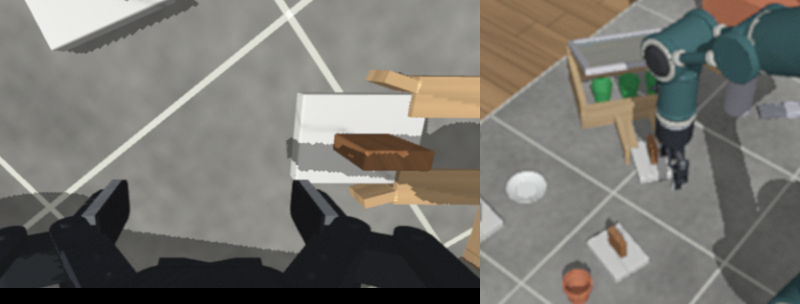

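Call:
{"api": "play_rows", "payload": {
  "motion": [0,0,30,0,0,0,30,0,0,0,25,0,0,0,13,0,0,0,0,0]
}}

```text
t: 25.68
tool_pos: [0.4264, -0.0422, 0.01]
tool_rot: [-3.135, 0.003, 0.901]
wrist_force: [-0.8, 0.1, -0.2]
grip_width: 1.0
gripper_force: 0.0
```

Call:
{"api": "play_rows", "payload": {
  "motion": [0,0,3,0,0,0,3,0,0,0,0,0,0,0,0,0]
}}

```text
t: 26.02
tool_pos: [0.4309, -0.0429, 0.0082]
tool_rot: [3.14, -0.001, 0.901]
wrist_force: [-0.0, 0.5, -0.4]
grip_width: 1.0
gripper_force: 0.0
```

Call:
{"api": "play_rows", "payload": {
  "motion": [0,0,2,0,0,0,2,0,0,0,0,0,0,0,0,0]
}}

```text
t: 26.35
tool_pos: [0.4298, -0.0427, 0.0032]
tool_rot: [-3.142, -0.0, 0.9]
wrist_force: [0.4, 1.0, -0.7]
grip_width: 0.996
gripper_force: 0.0
```

Call:
{"api": "play_rows", "payload": {
  "motion": [0,0,2,0,0,0,2,0,0,0,0,0,0,0,0,0]
}}

```text
t: 26.68
tool_pos: [0.4295, -0.0427, -0.0011]
tool_rot: [-3.141, 0.0, 0.9]
wrist_force: [-0.3, -0.1, -0.2]
grip_width: 0.999
gripper_force: 0.0
```

Call:
{"api": "play_rows", "payload": {
  "motion": [0,5,0,0,0,5,0,0,0,5,0,0,0,0,0,0]
}}

```text
t: 27.02
tool_pos: [0.4432, -0.0528, -0.0004]
tool_rot: [3.14, -0.001, 0.9]
wrist_force: [-0.0, 0.8, 0.4]
grip_width: 0.998
gripper_force: 0.0
```

Call:
{"api": "play_rows", "payload": {
  "motion": [0,4,0,0,0,4,0,0,0,4,0,0,0,4,0,0]
}}

```text
t: 27.35
tool_pos: [0.4521, -0.061, -0.0011]
tool_rot: [-3.136, 0.001, 0.9]
wrist_force: [-12.5, 11.5, 14.9]
grip_width: 1.001
gripper_force: 10.2
```

Call:
{"api": "play_rows", "payload": {
  "motion": [0,4,0,0,0,4,0,0,0,4,0,0,0,4,0,0]
}}

```text
t: 27.68
tool_pos: [0.4626, -0.0698, -0.001]
tool_rot: [-3.132, 0.002, 0.9]
wrist_force: [-14.2, 10.0, 17.3]
grip_width: 1.0
gripper_force: 11.0
```

Call:
{"api": "play_rows", "payload": {
  "motion": [0,4,-0.3,0,0,4,0,0,0,4,-0.3,0,0,4,0,0,0,4,0,0]
}}

```text
t: 28.1
tool_pos: [0.4802, -0.0835, -0.0009]
tool_rot: [-3.137, 0.001, 0.9]
wrist_force: [-6.0, 4.6, 5.1]
grip_width: 1.001
gripper_force: 4.5
```

Call:
{"api": "play_rows", "payload": {
  "motion": [0,4,-0.3,0,0,4,0,0,0,4,-0.3,0,0,4,0,0,0,4,0,0]
}}

```text
t: 28.52
tool_pos: [0.4978, -0.0969, 0.0]
tool_rot: [-3.141, 0.0, 0.9]
wrist_force: [-1.9, 2.2, -1.1]
grip_width: 1.002
gripper_force: 1.2
```

```bash
python3 - <<'E'
from h import *
st=manip.observe(); where(st); im=manip.read_camera("wrist"); cv2.imwrite("pics/w8.png",im)
E
```

```text
TCP in slot mm [-82.4  -1. ] [ 0.4978 -0.0969  0.    ] [-1.7995e+02  2.0000e-02  5.1580e+01]
```

```bash
cat >> h.py <<'E'
def profile(im,C,ys=(.015,.03,.038),x0=-100,x1=30,step=4):
    hsv=cv2.cvtColor(im,cv2.COLOR_BGR2HSV)
    for y in ys:
        xs=np.arange(x0,x1,step)/1000.
        u=proj(C,slot_pts(np.c_[xs,np.full(len(xs),y),np.full(len(xs),.02)],(.563,-.1473,-.6701)))
        print(y,[(int(x*1000),)+tuple(int(v) for v in hsv[int(r+.5),int(c+.5)][1:]) if 0<=r<399.4 and 0<=c<639.4 else None for x,(c,r) in zip(xs,u)])
E
python3 - <<'E'
from h import *
im=cv2.imread("pics/w8.png"); profile(im,cam("wrist",manip.observe()))
E
```

```text
0.015 [(-100, 12, 85), (-96, 9, 84), (-92, 11, 92), (-88, 12, 84), (-84, 9, 81), (-80, 10, 126), (-76, 10, 80), (-72, 9, 88), (-68, 8, 97), (-64, 12, 131), (-60, 9, 139), (-56, 12, 145), (-52, 14, 90), (-48, 9, 85), (-44, 9, 83), (-40, 9, 81), (-36, 13, 81), (-32, 7, 188), (-28, 5, 165), (-24, 7, 219), (-20, 5, 222), (-16, 2, 222), (-12, 5, 224), (-8, 3, 224), (-4, 3, 223), (0, 3, 224), (4, 6, 135), (8, 6, 136), (12, 4, 136), (16, 5, 140), (20, 4, 139), (24, 5, 140), (28, 5, 141)]
0.03 [(-100, 13, 139), (-96, 13, 141), (-92, 11, 142), (-88, 11, 140), (-84, 15, 138), (-80, 12, 133), (-76, 11, 134), (-72, 13, 138), (-68, 13, 137), (-64, 9, 138), (-60, 11, 139), (-56, 13, 141), (-52, 11, 139), (-48, 11, 140), (-44, 9, 144), (-40, 14, 217), (-36, 13, 152), (-32, 7, 192), (-28, 6, 208), (-24, 4, 231), (-20, 3, 229), (-16, 3, 230), (-12, 3, 230), (-8, 2, 228), (-4, 3, 229), (0, 4, 228), (4, 3, 228), (8, 100, 176), (12, 100, 210), (16, 100, 210), (20, 101, 210), (24, 99, 211), (28, 98, 211)]
0.038 [(-100, 9, 142), (-96, 11, 145), (-92, 12, 145), (-88, 12, 144), (-84, 11, 139), (-80, 13, 136), (-76, 13, 139), (-72, 13, 140), (-68, 9, 139), (-64, 11, 141), (-60, 12, 143), (-56, 11, 143), (-52, 11, 141), (-48, 14, 218), (-44, 13, 219), (-40, 11, 141), (-36, 11, 140), (-32, 6, 200), (-28, 4, 204), (-24, 3, 230), (-20, 3, 230), (-16, 3, 230), (-12, 4, 230), (-8, 4, 230), (-4, 3, 230), (0, 2, 229), (4, 2, 228), (8, 101, 170), (12, 100, 201), (16, 99, 201), (20, 99, 201), (24, 99, 203), (28, 100, 202)]
```

Call:
{"api": "play_rows", "payload": {
  "motion": [0,4,0,0,0,4,0,0,0,4,0,0,0,4,0,0]
}}

```text
t: 28.9
tool_pos: [0.5089, -0.1057, 0.0006]
tool_rot: [-3.137, 0.001, 0.9]
wrist_force: [-9.5, 7.4, 10.8]
grip_width: 0.998
gripper_force: 6.5
```

Call:
{"api": "play_rows", "payload": {
  "motion": [0,3,0,0,0,2,0,0]
}}

```text
t: 29.07
tool_pos: [0.5138, -0.1095, 0.0005]
tool_rot: [-3.139, 0.0, 0.9]
wrist_force: [-5.5, 4.8, 4.7]
grip_width: 1.0
gripper_force: 3.5
```

Call:
{"api": "play_rows", "payload": {
  "motion": [0,2,0,0,0,1,0,0]
}}

```text
t: 29.23
tool_pos: [0.5157, -0.111, 0.0006]
tool_rot: [-3.138, 0.001, 0.9]
wrist_force: [-6.7, 5.3, 5.8]
grip_width: 1.002
gripper_force: 4.3
```

```bash
python3 - <<'E'
from h import *
st=manip.observe(); where(st); im=manip.read_camera("wrist"); profile(im,cam("wrist",st),(.015,.03),-36,20,2)
E
```

```text
TCP in slot mm [-59.6  -0.9] [ 0.5157 -0.111   0.0006] [-1.7981e+02  3.0000e-02  5.1570e+01]
0.015 [(-36, 12, 131), (-34, 12, 133), (-32, 12, 127), (-30, 12, 109), (-28, 16, 131), (-26, 16, 130), (-24, 14, 129), (-22, 9, 83), (-20, 12, 85), (-18, 6, 84), (-16, 7, 111), (-14, 5, 203), (-12, 6, 183), (-10, 3, 227), (-8, 5, 219), (-6, 5, 220), (-4, 3, 223), (-2, 2, 223), (0, 3, 224), (2, 2, 224), (4, 5, 225), (6, 5, 225), (8, 3, 226), (10, 3, 225), (12, 3, 225), (14, 5, 225), (16, 3, 224), (18, 3, 223)]
0.03 [(-36, 14, 218), (-34, 9, 138), (-32, 9, 137), (-30, 13, 137), (-28, 15, 138), (-26, 9, 138), (-24, 9, 137), (-22, 11, 139), (-20, 9, 139), (-18, 7, 137), (-16, 6, 179), (-14, 6, 203), (-12, 6, 205), (-10, 3, 243), (-8, 4, 231), (-6, 3, 230), (-4, 4, 231), (-2, 3, 231), (0, 3, 230), (2, 3, 231), (4, 103, 176), (6, 101, 197), (8, 100, 210), (10, 100, 211), (12, 99, 211), (14, 100, 212), (16, 100, 212), (18, 100, 211)]
```

Call:
{"api": "play_rows", "payload": {
  "motion": [0,-8,0,0,0,-12,0,0,0,0,3,0,0,0,3,0,0,0,0,0]
}}

```text
t: 29.7
tool_pos: [0.5009, -0.0992, -0.0061]
tool_rot: [3.142, 0.0, 0.901]
wrist_force: [-0.4, 0.1, 0.4]
grip_width: 1.001
gripper_force: 0.0
```

Call:
{"api": "play_rows", "payload": {
  "motion": [0,0,2,0,0,0,0,0,0,0,0,0]
}}

```text
t: 29.95
tool_pos: [0.5013, -0.0995, -0.0077]
tool_rot: [3.141, 0.0, 0.9]
wrist_force: [-0.7, -0.1, 0.6]
grip_width: 1.0
gripper_force: 0.0
```

```bash
python3 - <<'E'
from h import *
st=manip.observe(); where(st); im=manip.read_camera("wrist"); profile(im,cam("wrist",st),(.015,.03),-36,20,2)
E
```

```text
TCP in slot mm [-78.   -0.8] [ 0.5013 -0.0995 -0.0077] [179.99   0.    51.58]
0.015 [(-36, 19, 95), (-34, 18, 99), (-32, 12, 127), (-30, 17, 132), (-28, 14, 130), (-26, 12, 107), (-24, 9, 83), (-22, 3, 84), (-20, 9, 86), (-18, 7, 108), (-16, 7, 107), (-14, 6, 184), (-12, 5, 190), (-10, 3, 223), (-8, 5, 220), (-6, 3, 222), (-4, 6, 200), (-2, 6, 137), (0, 4, 138), (2, 5, 140), (4, 5, 140), (6, 6, 139), (8, 6, 139), (10, 6, 138), (12, 4, 138), (14, 4, 137), (16, 6, 138), (18, 4, 137)]
0.03 [(-36, 7, 138), (-34, 11, 138), (-32, 13, 138), (-30, 9, 139), (-28, 9, 139), (-26, 7, 138), (-24, 9, 139), (-22, 9, 138), (-20, 11, 139), (-18, 6, 180), (-16, 6, 200), (-14, 7, 205), (-12, 5, 206), (-10, 3, 241), (-8, 3, 232), (-6, 3, 231), (-4, 3, 231), (-2, 3, 230), (0, 3, 230), (2, 3, 230), (4, 86, 174), (6, 100, 178), (8, 101, 208), (10, 100, 212), (12, 99, 212), (14, 99, 211), (16, 99, 213), (18, 100, 212)]
```

Call:
{"api": "play_rows", "payload": {
  "motion": [0,4,0.5,0,0,4,0,0,0,2,0,0,0,2,0,0,0,0,0,0]
}}

```text
t: 30.42
tool_pos: [0.5106, -0.1068, -0.0081]
tool_rot: [-3.141, 0.0, 0.9]
wrist_force: [-0.9, 0.2, 1.8]
grip_width: 1.0
gripper_force: 0.6
```

Call:
{"api": "play_rows", "payload": {
  "motion": [0,2,0,0,0,2,0,0,0,2,0,0]
}}

```text
t: 30.67
tool_pos: [0.5124, -0.1089, -0.0085]
tool_rot: [-3.135, 0.002, 0.9]
wrist_force: [-9.1, 7.2, 10.0]
grip_width: 1.001
gripper_force: 5.8
```

Call:
{"api": "play_rows", "payload": {
  "motion": [0,1,0,0,0,1,0,0]
}}

```text
t: 30.83
tool_pos: [0.5142, -0.1103, -0.0085]
tool_rot: [-3.136, 0.001, 0.9]
wrist_force: [-8.7, 6.7, 9.2]
grip_width: 1.001
gripper_force: 5.3
```

```bash
python3 - <<'E'
from h import *
st=manip.observe(); where(st); im=manip.read_camera("wrist"); profile(im,cam("wrist",st),(.015,.03),-26,14,2)
E
```

```text
TCP in slot mm [-61.3  -1.3] [ 0.5142 -0.1103 -0.0085] [-1.7967e+02  8.0000e-02  5.1580e+01]
0.015 [(-26, 16, 131), (-24, 12, 127), (-22, 21, 24), (-20, 17, 90), (-18, 16, 96), (-16, 6, 89), (-14, 9, 83), (-12, 5, 107), (-10, 6, 137), (-8, 5, 200), (-6, 6, 184), (-4, 4, 228), (-2, 3, 222), (0, 5, 223), (2, 3, 224), (4, 3, 225), (6, 3, 226), (8, 3, 226), (10, 3, 226), (12, 2, 225)]
0.03 [(-26, 7, 137), (-24, 9, 138), (-22, 7, 139), (-20, 9, 138), (-18, 11, 138), (-16, 11, 138), (-14, 9, 138), (-12, 6, 176), (-10, 6, 202), (-8, 6, 204), (-6, 2, 224), (-4, 3, 240), (-2, 4, 231), (0, 3, 231), (2, 3, 230), (4, 101, 177), (6, 99, 188), (8, 99, 211), (10, 100, 211), (12, 100, 211)]
```

Call:
{"api": "play_rows", "payload": {
  "motion": [0,1.5,0,0,0,1.5,0,0]
}}

```text
t: 31.05
tool_pos: [0.5162, -0.1119, -0.0085]
tool_rot: [-3.135, 0.002, 0.9]
wrist_force: [-7.5, 6.4, 8.7]
grip_width: 1.005
gripper_force: 4.9
```

Call:
{"api": "play_rows", "payload": {
  "motion": [0,1,0,0,0,1,0,0]
}}

```text
t: 31.22
tool_pos: [0.5181, -0.1134, -0.0086]
tool_rot: [-3.136, 0.001, 0.9]
wrist_force: [-7.3, 5.8, 7.6]
grip_width: 0.997
gripper_force: 4.7
```

Call:
{"api": "play_rows", "payload": {
  "motion": [0,1,0,0,0,1,0,0]
}}

```text
t: 31.38
tool_pos: [0.5195, -0.1145, -0.0085]
tool_rot: [-3.136, 0.002, 0.9]
wrist_force: [-8.2, 6.0, 8.2]
grip_width: 1.002
gripper_force: 4.9
```

```bash
python3 - <<'E'
from h import *
st=manip.observe(); where(st); im=manip.read_camera("wrist"); profile(im,cam("wrist",st),(.015,.03),-20,14,2)
E
```

```text
TCP in slot mm [-54.4  -1.3] [ 0.5195 -0.1145 -0.0085] [-1.7966e+02  9.0000e-02  5.1580e+01]
0.015 [(-20, 9, 83), (-18, 12, 84), (-16, 20, 26), (-14, 19, 67), (-12, 20, 100), (-10, 18, 100), (-8, 9, 83), (-6, 6, 92), (-4, 4, 138), (-2, 5, 141), (0, 5, 193), (2, 3, 230), (4, 3, 222), (6, 5, 223), (8, 5, 225), (10, 3, 226), (12, 3, 225)]
0.03 [(-20, 9, 138), (-18, 9, 139), (-16, 11, 138), (-14, 13, 138), (-12, 7, 138), (-10, 9, 140), (-8, 13, 142), (-6, 9, 149), (-4, 7, 195), (-2, 5, 204), (0, 6, 206), (2, 3, 243), (4, 101, 177), (6, 100, 210), (8, 99, 212), (10, 99, 213), (12, 100, 212)]
```

Call:
{"api": "play_rows", "payload": {
  "motion": [0,1,0,0,0,1,0,0]
}}

```text
t: 31.6
tool_pos: [0.5199, -0.1149, -0.0085]
tool_rot: [-3.132, 0.002, 0.9]
wrist_force: [-13.5, 12.3, 16.5]
grip_width: 0.999
gripper_force: 9.3
```

Call:
{"api": "play_rows", "payload": {
  "motion": [0,1,0,0,0,1,0,0]
}}

```text
t: 31.77
tool_pos: [0.5198, -0.1149, -0.0086]
tool_rot: [-3.129, 0.003, 0.9]
wrist_force: [-18.4, 17.5, 22.8]
grip_width: 1.0
gripper_force: 12.6
```

Call:
{"api": "play_rows", "payload": {
  "motion": [0,1,0,0,0,0,0,0]
}}

```text
t: 31.93
tool_pos: [0.5198, -0.1149, -0.0086]
tool_rot: [-3.127, 0.003, 0.9]
wrist_force: [-19.1, 16.8, 20.5]
grip_width: 0.998
gripper_force: 12.6
```

Call:
{"api": "play_rows", "payload": {
  "motion": [0,-5,0,0,0,-10,0,0,0,-15,0,0,0,-20,-5,0,0,-20,-30,0]
}}

```text
t: 32.35
tool_pos: [0.4665, -0.0746, 0.0229]
tool_rot: [-3.134, 0.004, 0.9]
wrist_force: [-0.7, 0.2, 0.5]
grip_width: 0.997
gripper_force: 0.0
```

Call:
{"api": "play_rows", "payload": {
  "motion": [0,-10,-40,0,0,0,-40,0,0,0,-40,0,0,0,-40,0,0,0,-30,0]
}}

```text
t: 32.77
tool_pos: [0.4645, -0.0697, 0.2208]
tool_rot: [3.137, -0.002, 0.9]
wrist_force: [1.2, -0.3, -0.1]
grip_width: 0.999
gripper_force: 0.0
```

Call:
{"api": "play_rows", "payload": {
  "motion": [0,0,0,0,0,0,0,0,0,0,0,0]
}}

```text
t: 33.02
tool_pos: [0.4631, -0.0694, 0.2163]
tool_rot: [-3.142, 0.0, 0.9]
wrist_force: [0.4, 0.4, -0.7]
grip_width: 1.001
gripper_force: 0.0
```

```bash
python3 - <<'E'
from h import *
st=manip.observe(); where(st); im=manip.read_camera("wrist"); cv2.imwrite("pics/w9.png",im); C=cam("wrist",st); profile(im,C,(-.012,0,.012,.018,.03),-30,20,2)
for n in ("saucer","pot","slab_a"):
    for d in manip.search_frame("wrist",n)[:3]+([] if n!="slab_a" else manip.search_frame("side",n)[:0]): 
        e=d["extent"]; print(n,round(d["score"],2),np.round(onplane(C,[[(e[0]+e[2])/2,(e[1]+e[3])/2]],.02),3))
im2=manip.read_camera("side"); C=cam("side"); hsv=cv2.cvtColor(im2,cv2.COLOR_BGR2HSV); m=((hsv[...,1]<40)&(hsv[...,2]>175)).astype(np.uint8)
for ct in cv2.findContours(m,0,2)[0]:
    if cv2.contourArea(ct)>150:
        r=cv2.minAreaRect((onplane(C,ct[:,0,:],.02)[:,:2]*1000).astype(np.float32)); print(np.round(r[0]),np.round(r[1]),round(r[2],1))
E
```

```text
TCP in slot mm [-126.7   -1. ] [ 0.4631 -0.0694  0.2163] [-1.800e+02  1.000e-02  5.159e+01]
-0.012 [(-30, 9, 147), (-28, 9, 148), (-26, 10, 148), (-24, 10, 151), (-22, 8, 150), (-20, 10, 152), (-18, 10, 152), (-16, 8, 152), (-14, 13, 195), (-12, 15, 220), (-10, 10, 224), (-8, 10, 223), (-6, 11, 188), (-4, 7, 192), (-2, 6, 208), (0, 5, 209), (2, 3, 221), (4, 3, 243), (6, 3, 237), (8, 2, 237), (10, 3, 238), (12, 4, 237), (14, 3, 237), (16, 2, 236), (18, 2, 236)]
0 [(-30, 9, 146), (-28, 9, 146), (-26, 10, 147), (-24, 10, 151), (-22, 13, 203), (-20, 11, 222), (-18, 11, 223), (-16, 15, 206), (-14, 12, 169), (-12, 9, 146), (-10, 12, 147), (-8, 12, 148), (-6, 10, 149), (-4, 6, 201), (-2, 6, 212), (0, 6, 213), (2, 4, 227), (4, 2, 242), (6, 3, 238), (8, 4, 238), (10, 3, 237), (12, 3, 237), (14, 3, 237), (16, 3, 237), (18, 4, 237)]
0.012 [(-30, 10, 225), (-28, 10, 225), (-26, 13, 224), (-24, 11, 163), (-22, 11, 144), (-20, 12, 146), (-18, 9, 145), (-16, 7, 143), (-14, 7, 142), (-12, 9, 143), (-10, 9, 143), (-8, 11, 143), (-6, 12, 145), (-4, 8, 164), (-2, 5, 212), (0, 6, 211), (2, 3, 220), (4, 
[... 402 characters left out ...]
(10, 3, 237), (12, 3, 236), (14, 2, 236), (16, 2, 236), (18, 3, 237)]
0.03 [(-30, 9, 145), (-28, 11, 145), (-26, 11, 145), (-24, 9, 146), (-22, 10, 148), (-20, 10, 149), (-18, 10, 149), (-16, 9, 148), (-14, 9, 147), (-12, 9, 148), (-10, 9, 147), (-8, 10, 149), (-6, 9, 149), (-4, 7, 184), (-2, 6, 214), (0, 6, 216), (2, 16, 221), (4, 95, 201), (6, 101, 217), (8, 99, 220), (10, 99, 219), (12, 99, 220), (14, 98, 221), (16, 99, 220), (18, 99, 220)]
slab_a 0.72 [[0.304 0.234 0.02 ]]
slab_a 0.67 [[0.438 0.12  0.02 ]]
slab_a 0.57 [[ 0.607 -0.178  0.02 ]]
[433. 126.] [ 83. 113.] 73.5
[732. 256.] [ 85. 116.] 79.3
[705. 119.] [84. 86.] 78.8
[ 591. -179.] [ 77. 122.] 40.0
[2177. -150.] [1345. 1613.] 0.2
```

```bash
python3 -c "
from rig import manip
print(manip.close_job())"
```

```text
the job is handed in; nothing more can be done
None
```

The rough slab is fully home in the slot, pushed until it met the stop with its rear edge about flush with the mouth. It was the one I dragged last: it pulled about 6–9 N, against 3–4 N for the other two, higher than the listed values because the gripper was pressing down. The other two lie flat on the pavers, clear of the slot. I felt no contact with the lid and knocked nothing over, and I handed the job in with about half the time used.

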